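# Find the loose cover on the wiring box and push it open

## Robot

A 6-joint arm with a two-finger parallel gripper is mounted at the origin on a cart in front of the work surface, level with it; the furniture and walls round the work are solid. World frame = base frame: x ahead of the robot, y to its left, z up, the work surface at z = 0. Lengths are in m, angles in rad, forces in N, time in s.
With the tool pointing down it reaches from about 0.35 to 0.85 m from the base axis. Payload 8.1 kg.
Tool frame: the origin (TCP) lies at the centre of the arm's flange, where the gripper is bolted on; the fingertips stand 186 mm ahead of it and the grasp point (between the pads) lies 167 mm ahead of it; z points along the fingers, y is the direction in which the jaws open and shut (so a half turn about z gives the same grasp; the last joint's range is limited). The gripper opens to 93 mm and grips with 3 to 60 N. Pads are 15 mm wide; open, the fingers measure 128 mm over their backs; the gripper's body (75 mm by 188 mm) begins 65 mm behind the grasp point.
Start: joints at [-1.311, 0.13, 1.488, -0, 1.523, -0.085], TCP at [0.203, -0.565, 0.405] pointing down, gripper open.
Joint ranges: [-2.96, 2.96], [-0.89, 2.26], [0.02, 2.5], [-1.34, 4.48], [0, 2.73], [-2.66, 2.66]. Speed limits (rad/s): [2.39, 2.39, 2.79, 3.14, 3.14, 3.14].

## Interface

Orientations are given as a rotation vector (axis times angle).
In Python, from plant import robot, viewer, order gives the robot as it stands.
- The arm moves only by the tool apply_moves, never from a script. Its argument "deltas" is a list of rows, each a list of 3 entries, a list of its own where there are three numbers: the finger opening in mm, from 0 to 93, then the shift along the tool's x, y, z in mm, then the turn about the tool's z in rad. In form: [[grip, [dx, dy, dz], yaw], ...]. A call has 1 to 5 rows; each row shifts and turns the commanded pose from where the row before left it, along the tool's axes as they then stand; what a row does not reach is not made up. A row lasts 1/8 s, in which the tool goes at most 62.5 mm and 10.7 degrees, less where a joint would pass 70% of its speed; a pose out of reach is approached as far as the arm can. A call is refused whole if a number of a shift passes 62.5 or a number of a turn 0.188, either way. A call with a gripper value outside its range is refused whole. The fingers move at their own pace and stop on an object; "grip_force" is the grip in N (left out, the last holds). Time passes only in rows, so rows that do not move let the fingers close. It gives the time, the measured TCP pose, the force and the opening at its end, in the units of the state.
- robot.read_state(): the state, without advancing time (a new reading comes with each control period).
- viewer.read_camera(name): name is "side" or "top" or "wrist"; returns the picture (384x512x3 uint8, blue, green, red); there is no depth.
- viewer.get_calibration(name): a dict with "fx", "fy", "cx", "cy" (pixels), "R" (3x3) and "t" (3): a world point X has camera coordinates R X + t. Camera axes: x right, y down, z forward; pixel columns grow to the right and rows downward; lengths in m; the calibration is good to about 2 mm. A picture is of the moment at which its call begins: read the wrist's pose just before it. get_calibration takes no time and is no camera call; for the wrist camera it gives the pose at the moment of the call.
- order.close_job(): hands the job in, once; it reports no verdict.
The state is a dict: "t": time; "q": joint angles; "dq": joint speeds; "joint_torque": joint torques, N m; "tool_pos": TCP position; "orientation": TCP orientation; "force": force on the tool from outside, world axes, zero at the start; "wrist_torque": the same for the moment, N m; "opening": finger opening in m.
Only numpy, scipy, OpenCV 4.12 (cv2) and the standard library are available. Lean on these libraries where they do the work, as an engineer would, in place of code of your own. Each camera call takes 0.05 s, during which the arm holds its last target. There are 200 camera calls.

## Task

One of the four identical covers on the grey wiring box is no longer caught underneath. Press gently with the fingertips on the ribbed front part of the covers to find the one that rocks, then push that front part down until the cover stands fully open, and leave it open. Do not force the covers that hold firm, do not grasp or lift anything, and leave the small things lying about where they are.

Things in the scene. Friction and masses are not known exactly. Their poses are not given: they have to be found in the camera images.
- trunk_box: Grey metal wiring box fixed to the bench, 160 (x) x 348 (y) x 80 mm high; feet and glands stand out 22 mm at its ends. Origin: centre of its underside; x points from its front to its rear, y to the left, z up. In the front part of its top lie four equal bare-metal covers in a row, cover_1 at y = +126 mm, then +42, -42, -126 mm. The rear 58 mm of the top is a flat ledge with small things on it.
- cover_1_press (a point): Top face of cover_1, middle of its ribbed front part, about 79 mm above the bench when closed; moves with the cover. Cover: plate 86 (x) x 70 (y) x 6 mm, level with the box top, with 14 mm between covers. Its pivot line runs along the box's y, 42 mm behind this point; the plate reaches 62 mm in front of the pivot and 24 mm behind it. Bay floor 72 mm below the pivot.
- cover_1 (a joint): Tilt of cover_1 in rad: 0 closed, growing as its front goes down into the box and its rear edge rises; stop at 0.85 (fully open). Three covers are caught underneath and give under 0.05 rad; the free one (any of the four) tilts when this front part is pushed with 2 to 4 N, turns with steady friction and stays where it is left.
- cover_2_press (a point): Top face of cover_2, middle of its ribbed front part, about 79 mm above the bench when closed; moves with the cover. Cover: plate 86 (x) x 70 (y) x 6 mm, level with the box top, with 14 mm between covers. Its pivot line runs along the box's y, 42 mm behind this point; the plate reaches 62 mm in front of the pivot and 24 mm behind it. Bay floor 72 mm below the pivot.
- cover_2 (a joint): Tilt of cover_2 in rad: 0 closed, growing as its front goes down into the box and its rear edge rises; stop at 0.85 (fully open). Three covers are caught underneath and give under 0.05 rad; the free one (any of the four) tilts when this front part is pushed with 2 to 4 N, turns with steady friction and stays where it is left.
- cover_3_press (a point): Top face of cover_3, middle of its ribbed front part, about 79 mm above the bench when closed; moves with the cover. Cover: plate 86 (x) x 70 (y) x 6 mm, level with the box top, with 14 mm between covers. Its pivot line runs along the box's y, 42 mm behind this point; the plate reaches 62 mm in front of the pivot and 24 mm behind it. Bay floor 72 mm below the pivot.
- cover_3 (a joint): Tilt of cover_3 in rad: 0 closed, growing as its front goes down into the box and its rear edge rises; stop at 0.85 (fully open). Three covers are caught underneath and give under 0.05 rad; the free one (any of the four) tilts when this front part is pushed with 2 to 4 N, turns with steady friction and stays where it is left.
- cover_4_press (a point): Top face of cover_4, middle of its ribbed front part, about 79 mm above the bench when closed; moves with the cover. Cover: plate 86 (x) x 70 (y) x 6 mm, level with the box top, with 14 mm between covers. Its pivot line runs along the box's y, 42 mm behind this point; the plate reaches 62 mm in front of the pivot and 24 mm behind it. Bay floor 72 mm below the pivot.
- cover_4 (a joint): Tilt of cover_4 in rad: 0 closed, growing as its front goes down into the box and its rear edge rises; stop at 0.85 (fully open). Three covers are caught underneath and give under 0.05 rad; the free one (any of the four) tilts when this front part is pushed with 2 to 4 N, turns with steady friction and stays where it is left.
- bearing: Ball bearing, 42 mm across, 12 mm high, lying on the box's rear ledge. Bystander. Origin at the centre of its underside.
- hex_key: Black hex key, 28x86x5 mm, lying on the box's rear ledge. Bystander. Origin under its middle.
- marker: Marker pen, 17x135x16 mm, lying on the bench left of the box's front. Bystander. Origin under its middle.
- ring_gauge: Thick plain steel ring, 54 mm across, 16 mm high, on the bench in front of the box. Bystander. Origin at the centre of its underside.
- screwdriver_yellow: Screwdriver with a yellow handle, 27x166x26 mm, lying on the bench left of the box. Bystander. Origin under its middle.

How it is judged:
By the outcome, as a careful person would: the job done as asked, in the order asked, and still so for the second after the job is handed in, with the robot touching nothing.
It also fails if it takes over 51 s, if anything falls off the work surface, if the arm or the gripper's body presses on something with over 40 N, if the wrist force passes 120 N, or if a joint passes its speed limit or range.

## Working session

There is one attempt and no reset: what is moved stays moved. The work goes in short steps, Python scripts to look and compute and a tool call to move; the robot and the scene stay as the last step left them, time stands still between calls to the robot, and variables do not carry over. Pictures are saved under pics/ and viewed, about 8 in all and at most 12, crops included, and the job is handed in when it is done.

Besides the shell and the picture viewer there is one more tool, called after ">>>" as name(argument=value, ...), one argument or row to a line, values as JSON. apply_moves: Moves the arm, as the interface text tells. Its arguments: {"type":"object","properties":{"deltas":{"type":"array"},"grip_force":{"type":"number"}},"required":["deltas"]}

```bash
mkdir -p pics; python3 - <<'E'
from plant import robot, viewer, order
import cv2, numpy as np
s=robot.read_state(); print({k:np.round(v,3) for k,v in s.items()})
for n in("top","side"):
    cv2.imwrite(f"pics/{n}0.png",viewer.read_camera(n)); c=viewer.get_calibration(n); print(n,c)
E
```

```text
{'t': np.float64(0.0), 'q': array([-1.311,  0.131,  1.489, -0.   ,  1.523, -0.085]), 'dq': array([-0.001, -0.001, -0.001, -0.001,  0.   , -0.002]), 'joint_torque': array([-1.0000e-03, -5.5984e+01, -4.9177e+01,  7.7000e-02,  3.5000e-02,
       -0.0000e+00]), 'tool_pos': array([ 0.203, -0.564,  0.404]), 'orientation': array([-3.093, -0.539,  0.   ]), 'force': array([-0.785,  1.203,  1.258]), 'wrist_torque': array([0.015, 0.005, 0.006]), 'opening': np.float64(0.093)}
top {'fx': 482.1450704314551, 'fy': 482.1450704314551, 'cx': 249.7459707525773, 'cy': 184.0809770932271, 'R': array([[-0.01110817, -0.99993772,  0.00107513],
       [-0.99417411,  0.01092885, -0.10723062],
       [ 0.10721219, -0.00226   , -0.99423359]]), 't': array([-0.00636562,  0.51767399,  1.21998548])}
side {'fx': 362.20722276433395, 'fy': 362.20722276433395, 'cx': 252.2965856793532, 'cy': 194.16395229031076, 'R': array([[-0.99820342, -0.05952442, -0.00683913],
       [-0.01736644,  0.39667998, -0.91779268],
       [ 0.05734402, -0.91602502, -0.39700104]]), 't': array([0.49403011, 0.09886444, 0.83922977])}
```

View pics/top0.png

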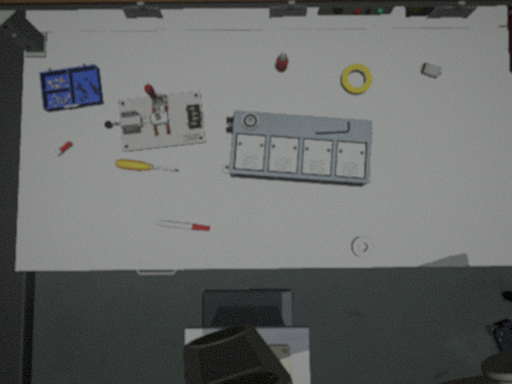

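View pics/side0.png

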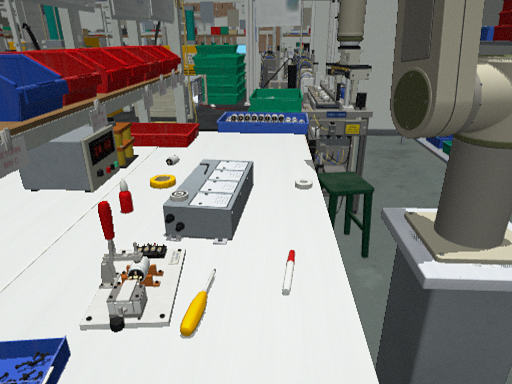

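The top view shows the box around (301,147), with four bright covers at about (250,153), (284,156), (317,158) and (351,160). Up in the image is +x. The bearing and hex key lie on the rear ledge. Next I measure the covers.

```bash
cat > h.py <<'E'
import numpy as np, cv2
from plant import robot, viewer, order
def ray(n,uv,z,c=None):
    c=c or viewer.get_calibration(n); R=np.array(c["R"]);t=np.array(c["t"])
    d=R.T@np.array([(uv[0]-c["cx"])/c["fx"],(uv[1]-c["cy"])/c["fy"],1]); o=-R.T@t
    return o+d*(z-o[2])/d[2]
def proj(n,X,c=None):
    c=c or viewer.get_calibration(n); p=np.array(c["R"])@np.array(X)+c["t"]
    return np.array([c["fx"]*p[0]/p[2]+c["cx"],c["fy"]*p[1]/p[2]+c["cy"]])
E
python3 - <<'E'
from h import *
im=cv2.imread("pics/top0.png"); x0,y0=215,95
cr=im[y0:200,x0:385]; g=cv2.cvtColor(cr,cv2.COLOR_BGR2GRAY)
m=((g>150)*255).astype(np.uint8); 
for th in (165,180,195):
    n,l,st,ce=cv2.connectedComponentsWithStats(((g>th)*255).astype(np.uint8),connectivity=4)
    print(th,[(s[:5]+np.array([x0,y0,0,0,0])).tolist() for s in st[1:] if 200<s[4]<2000])
P=[]
n,l,st,ce=cv2.connectedComponentsWithStats(((g>180)*255).astype(np.uint8),connectivity=4)
for i in range(1,n):
    if 400<st[i][4]<1500:
        pts=np.argwhere(l==i)[:,::-1].astype(np.float32)+[x0,y0]
        r=cv2.minAreaRect(pts.astype(np.float32)); print(r); print(ray("top",r[0],.08).round(4)); print(np.array([ray("top",p,.08)[:2] for p in cv2.boxPoints(r)]).round(4).tolist())
cv2.imwrite("pics/crop.png",cv2.resize(cr,None,fx=4.5,fy=4.5,interpolation=cv2.INTER_CUBIC))
E
```

```text
165 []
180 []
195 []
```

View pics/crop.png

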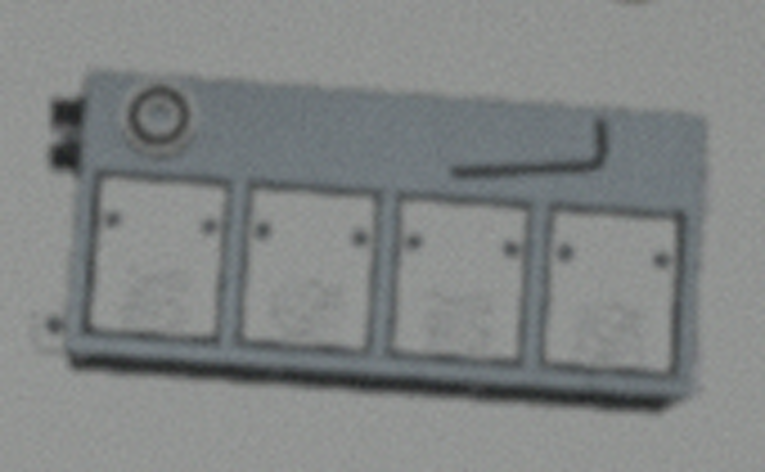

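The enlarged crop shows the four covers clearly, with their ribs near the lower (front) edge. Cover_1 spans (97,178) to (218,340) in the crop and cover_4 spans (552,209) to (675,373). My threshold was too high, so I will segment by how neutral the colour is.

```bash
python3 - <<'E'
from h import *
im=cv2.imread("pics/top0.png"); x0,y0=215,95
cr=cv2.GaussianBlur(im,(3,3),0)[y0:200,x0:385].astype(int)
m=((cr[...,0]-cr[...,2]<12)&(cr.mean(2)>115)).astype(np.uint8)*255
m[:, :]=cv2.morphologyEx(m,cv2.MORPH_OPEN,np.ones((3,3)))
n,l,st,ce=cv2.connectedComponentsWithStats(m,connectivity=4); C=[]
for i in range(1,n):
    if 400<st[i][4]<1500:
        pts=(np.argwhere(l==i)[:,::-1]+[x0,y0]).astype(np.float32)
        r=cv2.minAreaRect(pts); X=ray("top",r[0],.08); C.append(X); print(st[i][4],r,X.round(4))
# hand-read crop corners, pixel (u+.5)/4.5-.5
h=np.array([[97,178],[228,187],[218,340],[88,333],[552,209],[684,216],[675,373],[543,365]])/4.5-.4+[x0,y0]
H=np.array([ray("top",p,.08)[:2] for p in h]); print(H.round(4).tolist())
loc=np.array([[s*1,0] for s in()]) 
# fit rigid: local corners. covers: pivot x=a, front a-62, rear a+24
L=[]
for yc in(.126,-.126): L+= [[.024,yc+.035],[.024,yc-.035],[-.062,yc-.035],[-.062,yc+.035]]
L=np.array(L); a=L-L.mean(0); b=H-H.mean(0)
th=np.arctan2((a[:,0]*b[:,1]-a[:,1]*b[:,0]).sum(),(a*b).sum()); R=np.array([[np.cos(th),-np.sin(th)],[np.sin(th),np.cos(th)]])
o=H.mean(0)-R@L.mean(0); print("yaw",th,"pivot origin",o,"resid mm",((L@R.T+o-H)*1000).round(1).tolist())
for i,y in enumerate((.126,.042,-.042,-.126)): print(i+1,"press",(R@[-.042,y]+o).round(4))
E
```

```text
890 ((249.57359313964844, 151.96954345703125), (27.501361846923828, 33.486114501953125), 4.085616588592529) [ 0.5926 -0.0124  0.08  ]
893 ((283.1141662597656, 154.40101623535156), (27.643856048583984, 33.41486740112305), 4.085616588592529) [ 0.5855 -0.0961  0.08  ]
894 ((316.64154052734375, 156.9523162841797), (27.568599700927734, 33.55936050415039), 3.1798300743103027) [ 0.5782 -0.1796  0.08  ]
892 ((350.3045654296875, 159.2360382080078), (27.572607040405273, 33.058631896972656), 4.085616588592529) [ 0.5715 -0.2634  0.08  ]
[[0.6382, 0.0207], [0.6323, -0.0522], [0.5464, -0.0454], [0.5511, 0.0264], [0.6179, -0.2323], [0.6132, -0.3056], [0.5253, -0.2974], [0.5305, -0.2247]]
yaw -0.0797022624754547 pivot origin [ 0.60080629 -0.14032281] resid mm [[-0.7, -2.5], [-0.3, 0.7], [-0.2, 0.8], [0.7, -1.3], [-0.4, -0.6], [-1.2, 2.9], [0.9, 1.5], [1.2, -1.4]]
1 press [ 0.569  -0.0114]
2 press [ 0.5623 -0.0951]
3 press [ 0.5556 -0.1788]
4 press [ 0.5489 -0.2626]
```

The mask centres and the hand-read corners agree: box yaw is -0.08 rad, and cover_4's press point is at about (0.549, -0.262). I will close the fingers, turn to line up with the box, and move to above cover_4.

>>> apply_moves(
  deltas=[
    [0, [0, 0, 0], 0.142],
    [0, [0, 0, 0], 0.142],
    [0, [0, 0, 0], 0.141],
    [0, [40, -41, 0], 0],
    [0, [40, -41, 0], 0],
  ],
  grip_force=10,
)

```text
t: 0.72
tool_pos: [0.2895, -0.4886, 0.404]
orientation: [-3.138, 0.129, 0.001]
force: [0.6, -0.6, 0.4]
opening: 0.0477
```

>>> apply_moves(
  deltas=[
    [0, [40, -41, 10], 0],
    [0, [40, -41, 10], 0],
    [0, [40, -41, 10], 0],
    [0, [40, -41, 10], 0],
    [0, [40, -41, 10], 0],
  ],
)

```text
t: 1.35
tool_pos: [0.506, -0.2995, 0.3541]
orientation: [-3.139, 0.126, 0.001]
force: [0.8, -0.1, -0.7]
opening: 0.001
```

>>> apply_moves(
  deltas=[
    [0, [40, -41, 10], 0],
    [0, [0, 0, 10], 0],
    [0, [0, 0, 0], 0],
    [0, [0, 0, 0], 0],
  ],
)

```text
t: 1.85
tool_pos: [0.5473, -0.2644, 0.3349]
orientation: [3.139, -0.128, -0.0]
force: [0.8, -0.2, -0.1]
opening: 0.0005
```

>>> apply_moves(
  deltas=[
    [0, [2, -2, 25], 0],
    [0, [0, 0, 25], 0],
    [0, [0, 0, 10], 0],
    [0, [0, 0, 4], 0],
    [0, [0, 0, 0], 0],
  ],
)

```text
t: 2.48
tool_pos: [0.5503, -0.262, 0.2716]
orientation: [3.138, -0.127, 0.002]
force: [0.4, 0.0, -0.2]
opening: 0.0003
```

```bash
python3 - <<'E'
from h import *
cv2.imwrite("pics/w1.png",viewer.read_camera("wrist")); s=viewer.read_camera("side")
cv2.imwrite("pics/s1.png",cv2.resize(s[120:270,130:300],None,fx=4,fy=4,interpolation=cv2.INTER_CUBIC))
cv2.imwrite("pics/ws1.png",np.hstack([cv2.resize(cv2.imread("pics/w1.png"),(400,300)),cv2.resize(s[130:265,140:320],(400,300))]))
E
```

```text
(no output)
```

View pics/ws1.png

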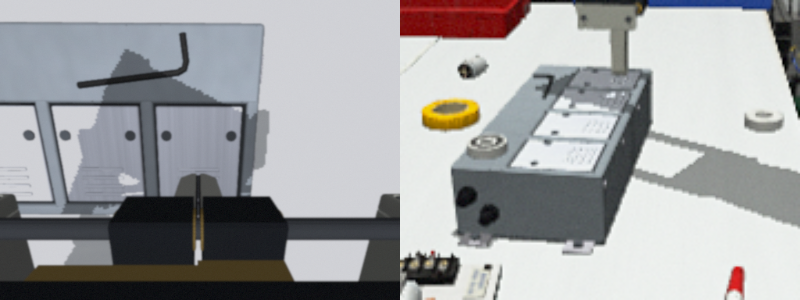

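The wrist view (left) shows the closed fingers centred over cover_4 at about (198,190). In the side view (right) the fingertip is just above the ribbed part at (620,72). I will probe in small steps.

>>> apply_moves(
  deltas=[
    [0, [0, 0, 2], 0],
    [0, [0, 0, 1], 0],
    [0, [0, 0, 1], 0],
    [0, [0, 0, 0], 0],
  ],
)

```text
t: 3.08
tool_pos: [0.5502, -0.2615, 0.2666]
orientation: [-3.139, 0.126, 0.0]
force: [0.2, -0.5, -0.7]
opening: 0.0006
```

>>> apply_moves(
  deltas=[
    [0, [0, 0, 1], 0],
    [0, [0, 0, 0], 0],
  ],
)

```text
t: 3.32
tool_pos: [0.5502, -0.2615, 0.2656]
orientation: [-3.139, 0.126, 0.0]
force: [0.4, 0.2, 0.7]
opening: 0.0004
```

>>> apply_moves(
  deltas=[
    [0, [0, 0, 1], 0],
    [0, [0, 0, 0], 0],
  ],
)

```text
t: 3.58
tool_pos: [0.5502, -0.2615, 0.2649]
orientation: [3.139, -0.126, 0.0]
force: [-0.3, 0.2, 1.3]
opening: 0.0003
```

>>> apply_moves(
  deltas=[
    [0, [0, 0, 1], 0],
    [0, [0, 0, 0], 0],
  ],
)

```text
t: 3.82
tool_pos: [0.5502, -0.2616, 0.2638]
orientation: [3.139, -0.126, 0.0]
force: [-1.6, 0.4, 2.3]
opening: 0.0006
```

>>> apply_moves(
  deltas=[
    [0, [0, 0, 0.5], 0],
    [0, [0, 0, 0], 0],
  ],
)

```text
t: 4.08
tool_pos: [0.5502, -0.2616, 0.2632]
orientation: [3.139, -0.126, -0.0]
force: [-1.9, 0.8, 3.2]
opening: 0.0004
```

>>> apply_moves(
  deltas=[
    [0, [0, 0, 0.5], 0],
    [0, [0, 0, 0], 0],
  ],
)

```text
t: 4.32
tool_pos: [0.5502, -0.2616, 0.2627]
orientation: [3.139, -0.126, -0.0]
force: [-1.3, 0.8, 2.7]
opening: 0.0003
```

>>> apply_moves(
  deltas=[
    [0, [0, 0, 0.5], 0],
    [0, [0, 0, 0], 0],
  ],
)

```text
t: 4.58
tool_pos: [0.5502, -0.2616, 0.2622]
orientation: [-3.139, 0.126, 0.0]
force: [-2.2, 0.3, 2.1]
opening: 0.0003
```

>>> apply_moves(
  deltas=[
    [0, [0, 0, 1], 0],
    [0, [0, 0, 0], 0],
  ],
)

```text
t: 4.82
tool_pos: [0.5502, -0.2615, 0.2611]
orientation: [-3.139, 0.126, 0.0]
force: [-0.7, 0.6, 2.5]
opening: 0.0005
```

>>> apply_moves(
  deltas=[
    [0, [0, 0, 1], 0],
    [0, [0, 0, 0], 0],
  ],
)

```text
t: 5.08
tool_pos: [0.5503, -0.2616, 0.2601]
orientation: [3.139, -0.126, 0.0]
force: [-0.9, 0.1, 2.1]
opening: 0.0007
```

The force stays at about 2.3 N while the tip has gone about 5 mm below the closed surface. That is well past the 2 mm a caught cover gives, so cover_4 is the free one. I will keep pushing, following its arc toward the pivot.

>>> apply_moves(
  deltas=[
    [0, [0.5, 0, 2.5], 0],
    [0, [0.7, 0, 2.5], 0],
    [0, [0.9, 0, 2.5], 0],
    [0, [1, 0, 2.5], 0],
    [0, [0, 0, 0], 0],
  ],
)

```text
t: 5.7
tool_pos: [0.5533, -0.2618, 0.2497]
orientation: [-3.139, 0.126, 0.001]
force: [-1.0, -0.1, 0.8]
opening: 0.0001
```

>>> apply_moves(
  deltas=[
    [0, [1.3, 0, 2.3], 0],
    [0, [1.3, 0, 2.3], 0],
    [0, [1.6, 0, 2], 0],
    [0, [0, 0, 0], 0],
  ],
)

```text
t: 6.2
tool_pos: [0.5576, -0.2621, 0.2433]
orientation: [-3.139, 0.126, 0.0]
force: [-2.8, 0.7, -0.2]
opening: 0.001
```

```bash
python3 - <<'E'
from h import *
w=viewer.read_camera("wrist"); s=viewer.read_camera("side"); F=[robot.read_state()["force"]]
cv2.imwrite("pics/ws2.png",np.hstack([w[60:360,60:460],cv2.resize(s[145:220,200:300],(400,300),interpolation=cv2.INTER_CUBIC)])); print(F)
E
```

```text
[array([-2.18896891,  0.47660637,  0.52623505])]
```

View pics/ws2.png

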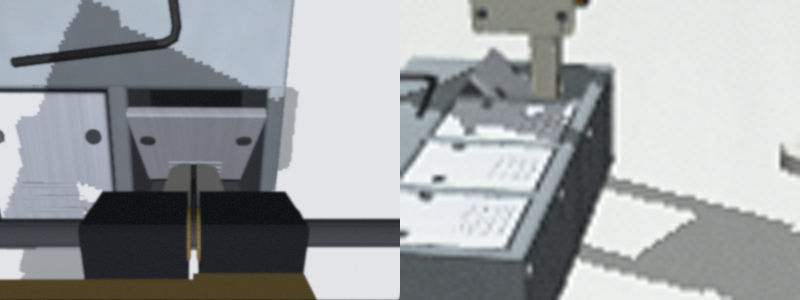

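The cover is visibly tilting: its rear edge is up at (197,112) in the left half, and the tip is in the bay. I will keep going in small steps until I feel the stop.

>>> apply_moves(
  deltas=[
    [0, [1, 0, 2], 0],
    [0, [1, 0, 2], 0],
    [0, [0, 0, 0], 0],
  ],
)

```text
t: 6.68
tool_pos: [0.5598, -0.2623, 0.2408]
orientation: [3.139, -0.126, 0.001]
force: [-5.4, 3.3, 9.7]
opening: 0.0004
```

>>> apply_moves(
  deltas=[
    [0, [0.5, 0, 1.5], 0],
    [0, [0, 0, 0], 0],
  ],
)

```text
t: 6.92
tool_pos: [0.5602, -0.2624, 0.2404]
orientation: [3.139, -0.126, 0.0]
force: [-11.3, 4.0, 18.1]
opening: 0.0004
```

>>> apply_moves(
  deltas=[
    [0, [0.5, 0, 1.5], 0],
    [0, [0, 0, 0], 0],
  ],
)

```text
t: 7.18
tool_pos: [0.5605, -0.2625, 0.2401]
orientation: [3.139, -0.126, -0.0]
force: [-18.4, 6.8, 29.4]
opening: -0.0002
```

The force rises sharply along the plate normal, and the tip geometry gives a tilt of about 0.84 rad, so this is the end stop. I will back off along the normal and then go up.

>>> apply_moves(
  deltas=[
    [0, [-2, 0, -5], 0],
    [0, [-3, 0, -8], 0],
    [0, [0, 0, -25], 0],
    [0, [0, 0, -40], 0],
    [0, [-30, 0, -40], 0],
  ],
)

```text
t: 7.8
tool_pos: [0.5262, -0.2595, 0.3557]
orientation: [3.139, -0.125, 0.002]
force: [-0.2, -0.6, 1.0]
opening: 0.0005
```

>>> apply_moves(
  deltas=[
    [0, [-55, 0, 0], 0],
    [0, [-55, 0, 0], 0],
    [0, [-55, 0, 0], 0],
    [0, [0, 0, 0], 0],
    [0, [0, 0, 0], 0],
  ],
)

```text
t: 8.43
tool_pos: [0.3615, -0.2466, 0.3554]
orientation: [3.138, -0.127, 0.003]
force: [0.9, 0.1, 0.5]
opening: 0.0007
```

```bash
python3 - <<'E'
from h import *
t=viewer.read_camera("top"); s=viewer.read_camera("side"); st=robot.read_state(); print(st["t"],st["force"],st["tool_pos"])
cv2.imwrite("pics/top9.png",t)
cv2.imwrite("pics/ts9.png",np.hstack([cv2.resize(t[95:200,215:385],(400,247),interpolation=cv2.INTER_CUBIC),cv2.resize(s[145:238,150:300],(400,247),interpolation=cv2.INTER_CUBIC)]))
# expected rear/front edge lines of cover_4 at tilt th, in top view pixels
o=np.array([.6009,-.1396]);ps=-.08;R=np.array([[np.cos(ps),-np.sin(ps)],[np.sin(ps),np.cos(ps)]])
for th in(.6,.75,.85):
  for n,x0,y0,k in(("top",215,95,400/170),("side",150,145,400/150)):
    print(th,n,[((proj(n,[*(R@[l*np.cos(th),y]+o),.079+l*np.sin(th)])-[x0,y0])*k+[400*(n=="side"),0]).round(0).tolist() for l in(.024,-.062) for y in(-.091,-.161)])
E
```

```text
8.525 [ 0.15627706 -1.00504388 -0.49967443] [ 0.36208673 -0.24665263  0.35521258]
0.6 top [[290.0, 110.0], [356.0, 115.0], [278.0, 183.0], [342.0, 187.0]]
0.6 side [[576.0, 49.0], [590.0, 30.0], [641.0, 94.0], [652.0, 72.0]]
0.75 top [[290.0, 112.0], [357.0, 116.0], [277.0, 179.0], [341.0, 183.0]]
0.75 side [[578.0, 47.0], [592.0, 28.0], [636.0, 100.0], [647.0, 78.0]]
0.85 top [[290.0, 113.0], [357.0, 118.0], [277.0, 175.0], [340.0, 179.0]]
0.85 side [[580.0, 46.0], [593.0, 27.0], [632.0, 103.0], [643.0, 81.0]]
```

View pics/ts9.png

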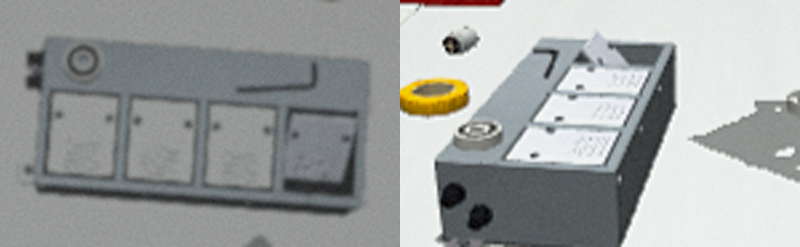

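Cover_4 stands tilted, the other three are flat, and the bearing and hex key have not moved. To measure the tilt more finely I will check the wrist view, which is closer, with predicted outlines overlaid.

```bash
python3 - <<'E'
from h import *
o=np.array([.6009,-.1396]);ps=-.08;R=np.array([[np.cos(ps),-np.sin(ps)],[np.sin(ps),np.cos(ps)]])
c=viewer.get_calibration("wrist"); w=viewer.read_camera("wrist"); tp=viewer.read_camera("top")
def ov(im,n,c,x0,y0,x1,y1,k):
    a=cv2.resize(im[y0:y1,x0:x1],None,fx=k,fy=k,interpolation=cv2.INTER_CUBIC)
    for th,col in((.65,(0,0,255)),(.85,(0,255,0))):
        for l in(.024,-.062):
            p=[tuple(int(v) for v in (proj(n,[*(R@[l*np.cos(th),y]+o),.079+l*np.sin(th)],c)-[x0,y0])*k+k/2) for y in(-.091,-.161)]
            print(n,th,l,p); cv2.line(a,*p,col,1)
    return a
u=np.array([proj("wrist",[*(R@[x,-.126]+o),.08],c) for x in(-.062,.024)]); print(u)
a=ov(tp,"top",viewer.get_calibration("top"),315,130,380,195,6)
cy,cx=int(np.clip(u[:,1].mean(),100,284)),int(np.clip(u[:,0].mean(),100,412))
b=ov(w,"wrist",c,cx-100,cy-100,cx+100,cy+100,2)
cv2.imwrite("pics/ov.png",np.hstack([cv2.resize(a,(390,390)),cv2.resize(b,(400,400))[:390]]))
E
```

```text
[[ 253.32944135    1.29813938]
 [ 253.38992028 -135.13989559]]
top 0.65 0.024 [(141, 75), (311, 86)]
top 0.65 -0.062 [(111, 256), (275, 267)]
top 0.85 0.024 [(142, 81), (313, 93)]
top 0.85 -0.062 [(108, 239), (271, 250)]
wrist 0.65 0.024 [(99, -285), (303, -285)]
wrist 0.65 -0.062 [(127, 5), (275, 5)]
wrist 0.85 0.024 [(98, -282), (305, -282)]
wrist 0.85 -0.062 [(129, -7), (274, -7)]
```

View pics/ov.png

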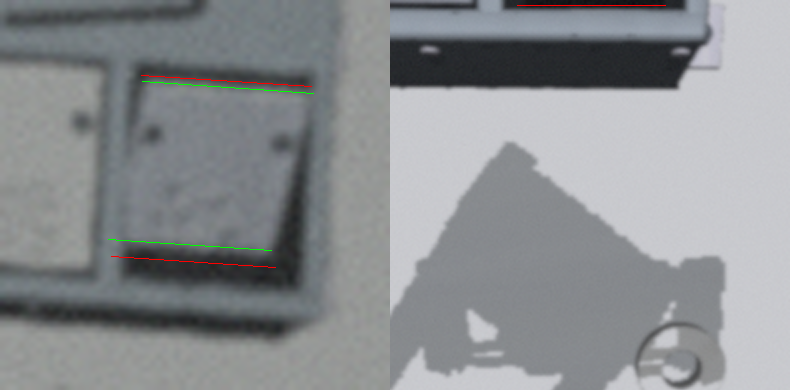

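```bash
python3 - <<'E'
from h import *
order.close_job(); s=robot.read_state(); print(s["t"],s["force"])
E
```

```text
the job is handed in; nothing more can be done
the job is handed in; nothing more can be done
```

Cover_4 (y = -126 mm) was the free one. It now stands open, and I have handed the job in, with no verdict reported.

- **Finding it:** I pressed cover_4 first. It gave at a steady 2–3 N well past the small play of a caught cover, so I did not touch the other three.
- **Opening it:** I pushed the front part down along its arc until the force rose sharply, to about 29 N in z (about 35 N in all) at the end stop. The fingertip position there gave a tilt of about 0.84 rad. I then withdrew.
- **Last checks:** The top view puts the tilt after release at about 0.8 rad or slightly more, by eye and good to roughly 0.05, so it agrees with the 0.85 stop but does not prove it to the last hundredth. Covers 1–3 lie flat, the bearing and hex key have not moved, and I kept well away from the other loose items. The arm is clear, with the force reading back to noise, at about 8.6 s.
- **Check that failed:** A last wrist-camera look to measure the tilt more closely did not work, because the cover was out of frame. The final state reading was also refused because the job was already closed.

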